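# Bring the red sauce round on the cup carousel

## Robot

A 7-joint arm with a two-finger parallel gripper is mounted at the origin on a cart in front of the work surface, level with it; the furniture and walls round the work are solid. World frame = base frame: x ahead of the robot, y to its left, z up, the work surface at z = 0. Lengths are in m, angles in rad, forces in N, time in s.
With the tool pointing down it reaches from about 0.35 to 0.9 m from the base axis. Payload 7.2 kg.
Tool frame: the origin (TCP) lies midway between the tips of the shut fingers; the grasp point (between the pads) lies grip_depth behind it (grip_depth is the distance from the TCP to the grasp point, in m); z points along the fingers, y is the line along which they close (so a half turn about z gives the same grasp; the last joint's range is limited). The gripper opens to 88 mm and grips with 3 to 60 N. Pads are 20 mm wide; open, the fingers measure 115 mm over their backs; the gripper's body (75 mm by 178 mm) begins 61 mm behind the grasp point.
Start: joints at [1.056, 0.411, -0.013, 1.596, 0.006, 1.134, -0.082], TCP at [0.27, -0.564, 0.223] pointing down, gripper open.
Joint ranges: [-2.95, 2.95], [-0.29, 1.99], [-1.47, 1.44], [0.14, 2.54], [-1.03, 4.17], [0.13, 1.85], [-2.86, 2.86]. Speed limits (rad/s): [2.39, 2.39, 3.01, 3.01, 3.14, 3.14, 3.14].

## Interface

Orientations are given as a unit quaternion [x, y, z, w].
In Python, from plant import observe, capture, camera_info, finish_job, grip_depth gives the robot as it stands. The module is installed in compiled form; this text tells all that it offers.
- The arm moves only by the shell command python3 -m jog 'ROWS' [FORCE]. ROWS is JSON, a list of rows, each an object with "offset": the shift along the tool's x, y, z in m, a list of three; "yaw": the turn about the tool's z in rad; "gripper": the opening, from 0 (shut) to 1 (fully open). A call has 1 to 12 rows; each row is the pose to reach, as a shift and turn from the pose commanded when the call began, along the tool's axes at that moment; what a row does not reach only later rows make up. A row lasts 1/10 s, in which the tool goes at most 50 mm and 8.59 degrees, less where a joint would pass 70% of its speed; a pose out of reach is approached as far as the arm can. A call with a gripper value outside its range is refused whole. The fingers move at their own pace and stop on an object; FORCE is the grip in N (left out, the last holds). Time passes only in rows, so rows that repeat a pose let the fingers close. It gives the time, the measured TCP pose, the force, the opening and the grip force at its end, in the units of the state.
- observe(): the state, without advancing time (a new reading comes with each control period).
- capture(name): name is "scene" or "top" or "wrist"; returns (picture, depth): 420x560x3 uint8, red, green, blue; 420x560 float32, m along the optical axis (not along the pixel's ray), 0 where there is no reading.
- camera_info(name): a dict with "mtx" (3x3 intrinsics, pixels), "camera_from_world" (4x4, takes a point from world to camera coordinates). Camera axes: x right, y up, looking along -z (the intrinsics and any distortion apply to the point x, -y, -z); pixel columns grow to the right and rows downward; lengths in m; the calibration is good to about 2 mm. A picture is of the moment at which its call begins: read the wrist's pose just before it. camera_info takes no time and is no camera call; for the wrist camera it gives the pose at the moment of the call.
- finish_job(): hands the job in; it is judged then, once.
The state is a dict: "clock": time; "q": joint angles; "qd": joint speeds; "joint_torque": joint torques, N m; "tcp_pos": TCP position; "ee_rot": TCP orientation; "force": force on the tool from outside, world axes, zero at the start; "moment": the same for the moment, N m; "opening": opening from 0.0 (shut) to 1.0 (fully open); "grip_force": force on a finger pad.
Only numpy, scipy, OpenCV 4.12 (cv2) and the standard library are available. Lean on these libraries where they do the work, as an engineer would, in place of code of your own. Each camera call takes 0.05 s, during which the arm holds its last target. There are 200 camera calls.

## Task

Turn the sauce carousel by pushing on one of its spokes with a finger until the cup of red sauce stands in line with the yellow arrow on the foot. Turn it gently and do not grip the spokes; leave the cups in their rings without touching them, and leave the things standing round it alone.

Things in the scene. Friction and masses are not known exactly. Their poses are not given: they have to be found in the camera images.
- foot: fixed dark steel foot of the carousel: disc 150 mm across, 8 mm high, under the turntable, with a flat tongue 34 mm wide, 5 mm high, along the foot's -x out to 160 mm from the axis. Origin: on the turning axis at z = 0. Its yaw is within 0.5 rad of 0, so the tongue points roughly at the robot. The red cup is in line when it is centred on the foot's -x axis
- arrow (a point): middle of the yellow arrow, about 45 mm long, painted on the outer end of the tongue, 130 mm from the turning axis; it points at the axis
- turntable (a joint): angle turned since the start, rad, positive anticlockwise seen from above, free for 350 degrees either way; stiff by dry friction (about 0.9 N at a spoke's end) and some damping: stays where it is left, no spring
- hub (a point): top of the black hub (24 mm across) at the turntable's centre, on the axis, z = 0.034. The turntable is an aluminium disc 200 mm across, top at z = 0.018, with four steel rings 9 mm high for the cups, their centres 62 mm from the axis, midway between the spokes
- spokes: the turntable's four spokes, at right angles, turning with it. Origin on the axis at z = 0; they run along its +x, -x, +y, -y. Each is a round bar 11 mm thick, slanting up from the disc's rim, then level with centre at z = 0.040 from 108 to 148 mm from the axis, ending in a black 19 mm ball. Below the level part is only the worktop or the 5 mm tongue
- pole (a point): foot of a fixed upright steel pole of the room, 33 mm thick and 0.77 m high, at the front of the worktop: the arm has to go round it, drawn in close to its base, if it starts with its hand to the right of it
- red_cup: steel sauce cup, 65 mm across the rim, about 52 mm across the foot, 42 mm high, about 0.09 kg, filled with dark red sauce; loose, standing upright in one of the four rings of the turntable (which one varies), its rim at z = 0.060. Origin: centre of its underside, z up; its yaw means nothing
- mustard_cup: steel sauce cup, 65 mm across the rim, about 52 mm across the foot, 42 mm high, about 0.09 kg, filled with mustard-coloured sauce; loose, standing upright in one of the four rings of the turntable (which one varies), its rim at z = 0.060. Origin: centre of its underside, z up; its yaw means nothing
- empty_cup_a: steel sauce cup, 65 mm across the rim, about 52 mm across the foot, 42 mm high, about 0.09 kg, empty (the other empty one is the same); loose, standing upright in one of the four rings of the turntable (which one varies), its rim at z = 0.060. Origin: centre of its underside, z up; its yaw means nothing
- empty_cup_b: steel sauce cup, 65 mm across the rim, about 52 mm across the foot, 42 mm high, about 0.09 kg, empty (the other empty one is the same); loose, standing upright in one of the four rings of the turntable (which one varies), its rim at z = 0.060. Origin: centre of its underside, z up; its yaw means nothing
- lemon: bystander: loose lemon, 78x55x56 mm, about 0.2 to 0.25 m to the left of the axis. Origin: centre of its underside
- tape: bystander: loose roll of yellow tape lying flat, 60 mm across, 24 mm high, about 0.2 to 0.24 m to the right of the axis. Origin: centre of its underside
- timer: bystander: loose red and white kitchen timer, 66 mm across, 42 mm high, on the worktop farther to the left. Origin: centre of its underside
Things that resemble listed ones, but are neither listed nor needed, are in the scene too. Of the things that look like the foot, the larger one is meant.

How it is judged:
By the outcome, as a careful person would: the job done as asked, in the order asked, and still so for the second after the job is handed in, with the robot touching nothing.
It also fails if it takes over 61 s, if anything falls off the work surface, if the arm or the gripper's body presses on something with over 40 N, if the wrist force passes 120 N, or if a joint passes its speed limit or range.

## Working session

There is one attempt and no reset: what is moved stays moved. The work goes in short steps, Python scripts to look and compute and a shell command to move; the robot and the scene stay as the last step left them, time stands still between calls to the robot, and variables do not carry over. Pictures are saved under pics/ and viewed, at most 10 in all, crops included, and the job is handed in when it is done.

```bash
mkdir -p pics
python3 - <<'E'
from plant import *
import cv2,numpy as np
s=observe();print(s['clock'],s['tcp_pos'],s['ee_rot'],s['force'],s['opening'],grip_depth)
for n in('scene','top'):
    p,d=capture(n);cv2.imwrite(f'pics/{n}0.png',p[:,:,::-1]);np.savez(f'{n}0.npz',p=p,d=d,**camera_info(n))
    i=camera_info(n);print(n,i)
E
```

```text
0.0 [ 0.26981396 -0.56319587  0.22182977] [ 9.75145541e-01  2.21563865e-01 -2.20477875e-04 -7.61482129e-04] [0.85927106 0.0589678  0.10739192] 0.9957084139635943 0.0187
scene {'mtx': array([[437.31856836,   0.        , 280.93895536],
       [  0.        , 437.31856836, 211.28939211],
       [  0.        ,   0.        ,   1.        ]]), 'camera_from_world': array([[-0.72306912, -0.6906928 , -0.0107008 ,  0.37810301],
       [ 0.53452046, -0.5692544 ,  0.62468977, -0.23432323],
       [-0.4375602 ,  0.44597409,  0.78079971, -1.11201395],
       [ 0.        ,  0.        ,  0.        ,  1.        ]])}
top {'mtx': array([[441.39281612,   0.        , 280.29265144],
       [  0.        , 441.39281612, 199.87658833],
       [  0.        ,   0.        ,   1.        ]]), 'camera_from_world': array([[ 0.03004219, -0.99935011, -0.01992069,  0.06328559],
       [ 0.98330052,  0.02596913,  0.18012686, -0.45942445],
       [-0.17949247, -0.02499943,  0.98344165, -1.38721322],
       [ 0.        ,  0.        ,  0.        ,  1.        ]])}
```

View pics/top0.png

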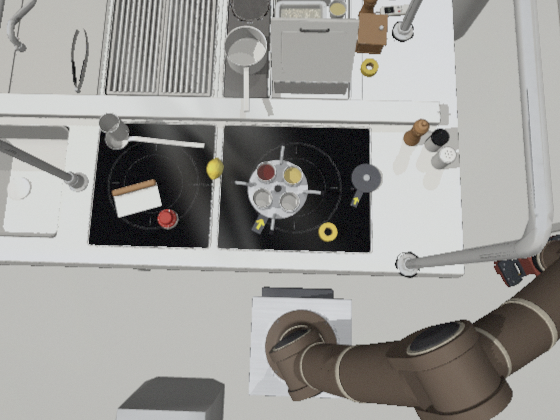

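View pics/scene0.png

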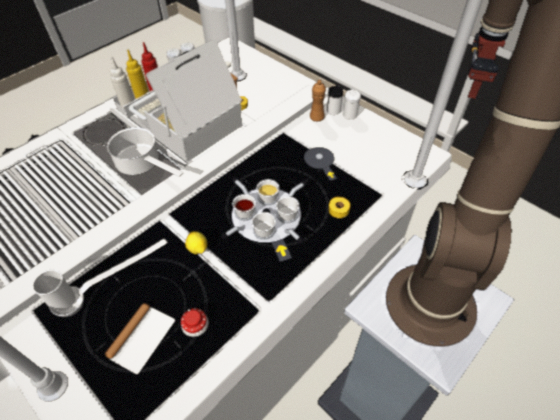

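```bash
cat > h.py <<'E'
import numpy as np,cv2
from plant import *
def ray(i,uv,z):
    M=i['camera_from_world'];R,t=M[:3,:3],M[:3,3];c=-R.T@t
    a=np.linalg.inv(i['mtx'])@[uv[0],uv[1],1]; d=R.T@(a*[1,-1,-1])
    return c+d*(z-c[2])/d[2]
def proj(i,p):
    M=i['camera_from_world'];a=(M[:3,:3]@np.asarray(p)+M[:3,3])*[1,-1,-1]
    a=i['mtx']@a;return a[:2]/a[2]
def blobs(p,lo,hi,amin=15):
    m=cv2.inRange(cv2.cvtColor(p,cv2.COLOR_RGB2HSV),lo,hi)
    n,_,s,c=cv2.connectedComponentsWithStats(m)
    return [(c[k],s[k,4]) for k in range(1,n) if s[k,4]>=amin]
E
python3 - <<'E'
from h import *
f=np.load('top0.npz');p=f['p']
cv2.imwrite('pics/c0.png',cv2.resize(p[135:245,205:345,::-1],None,fx=5,fy=5,interpolation=cv2.INTER_CUBIC))
print('yellow',[(c.round(1),a,ray(f,c,.005).round(3)) for c,a in blobs(p,(20,120,90),(35,255,255))])
print('red',[(c.round(1),a,ray(f,c,.055).round(3)) for c,a in blobs(p,(0,120,40),(8,255,255))])
print('pole',ray(f,(408,264),0), 'hub?',ray(f,(278,188),.034))
E
```

```text
yellow [(array([368.5,  67.4]), np.int32(180), array([ 0.944, -0.218,  0.005])), (array([212.9, 168.6]), np.int32(223), array([0.566, 0.308, 0.005])), (array([355.6, 200.1]), np.int32(19), array([ 0.47 , -0.172,  0.005])), (array([259.7, 222.9]), np.int32(42), array([0.385, 0.143, 0.005])), (array([327.5, 231.6]), np.int32(247), array([ 0.363, -0.081,  0.005]))]
red [(array([267.9, 172.1]), np.int32(92), array([0.546, 0.119, 0.055])), (array([166.3, 217.9]), np.int32(250), array([0.387, 0.439, 0.055])), (array([529. , 266.2]), np.int32(202), array([ 0.267, -0.699,  0.055])), (array([498.6, 271.4]), np.int32(58), array([ 0.249, -0.605,  0.055]))]
pole [ 0.26552001 -0.34163738  0.        ] hub? [0.49830049 0.08514097 0.034     ]
```

View pics/c0.png

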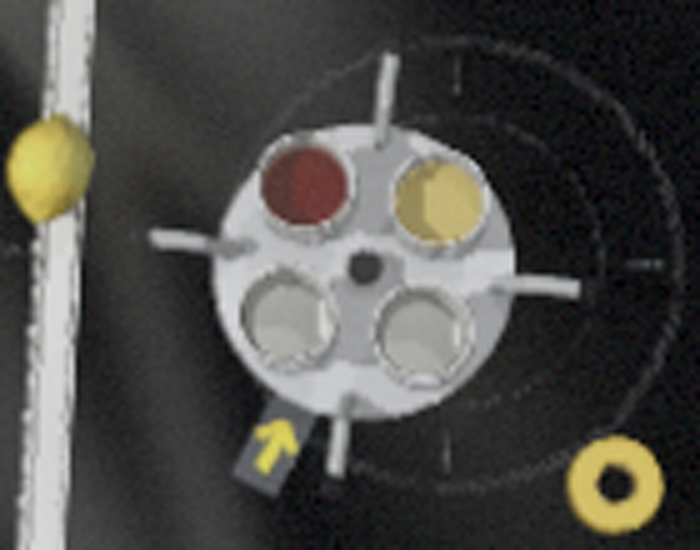

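```bash
python3 -m jog '[{"offset":[-0.03,-0.04,0],"yaw":0.14,"gripper":0},{"offset":[-0.06,-0.08,0],"yaw":0.28,"gripper":0},{"offset":[-0.09,-0.12,0],"yaw":0.42,"gripper":0},{"offset":[-0.12,-0.16,0],"yaw":0.56,"gripper":0},{"offset":[-0.15,-0.2,0],"yaw":0.7,"gripper":0},{"offset":[-0.18,-0.245,0],"yaw":0.84,"gripper":0},{"offset":[-0.18,-0.245,0],"yaw":0.98,"gripper":0},{"offset":[-0.18,-0.245,0],"yaw":1.12,"gripper":0},{"offset":[-0.18,-0.245,0],"yaw":1.26,"gripper":0},{"offset":[-0.18,-0.245,0],"yaw":1.4,"gripper":0},{"offset":[-0.18,-0.245,0],"yaw":1.54,"gripper":0},{"offset":[-0.18,-0.245,0],"yaw":1.57,"gripper":0}]'
python3 - <<'E'
from h import *
s=observe();print(s['q'],s['tcp_pos'],s['ee_rot'])
f=np.load('top0.npz')
C=lambda u,v:(205+u/5,135+v/5)
hub=ray(f,C(365,267),.034)[:2]; cups={k:ray(f,C(*v),.06)[:2] for k,v in dict(red=(307,190),mus=(441,205),e1=(290,320),e2=(424,337)).items()}
c2=np.mean(list(cups.values()),0);print(hub,c2)
ang=lambda v:np.degrees(np.arctan2(v[1],v[0]))
for k,v in cups.items():print(k,v-c2,ang(v-c2))
for u in((391,58),(155,237),(338,475),(578,290)):
    w=ray(f,C(*u),.04)[:2]-c2;print(ang(w),np.hypot(*w))
a=ray(f,(259.7,222.9),.005)[:2]-c2;print(ang(a),np.hypot(*a))
E
```

```text
clock: 1.3
tcp_pos: [0.0018, -0.4202, 0.2225]
ee_rot: [0.846, -0.534, -0.0, -0.0]
force: [0.6, 0.2, -0.3]
opening: 0.006
grip_force: 0.0
[ 1.21902867  0.04777231  0.24269308  2.07214294 -0.01343718  1.02350621
 -1.22872805] [ 0.00178686 -0.420247    0.22248569] [ 8.45555105e-01 -5.33888121e-01 -1.22475831e-04 -1.52194467e-04]
[0.49696316 0.08509951] [0.49439147 0.08407274]
red [0.04704295 0.03932432] 39.89305038853648
mus [ 0.03926841 -0.04759395] -50.474928223069824
e1 [-0.03876723  0.04715912] 129.42196741699132
e2 [-0.04754414 -0.03888949] -140.71800060160567
-4.794761161571858 0.14383342076852967
82.69481931061817 0.14012749152191845
174.12252221536815 0.1359885661767284
-94.29313346201079 0.13836258024364537
151.71771308748396 0.12381552906678531
```

```bash
python3 -m jog '[{"offset":[-0.04,-0.018,0],"yaw":0,"gripper":0},{"offset":[-0.073,-0.033,0],"yaw":0,"gripper":0},{"offset":[-0.065,-0.06,0],"yaw":0,"gripper":0},{"offset":[-0.052,-0.088,0],"yaw":0,"gripper":0},{"offset":[-0.047,-0.117,0],"yaw":0,"gripper":0},{"offset":[-0.042,-0.146,0],"yaw":0,"gripper":0},{"offset":[-0.042,-0.146,0],"yaw":0,"gripper":0}]'
python3 - <<'E'
from h import *
s=observe();print(s['q'].round(2) if hasattr(s['q'],'round') else s['q'])
p,d=capture('scene');cv2.imwrite('pics/s1.png',p[:,:,::-1])
E
```

```text
clock: 2.0
tcp_pos: [0.118, -0.3186, 0.2227]
ee_rot: [0.848, -0.529, 0.0, -0.0]
force: [-1.1, -0.3, -0.5]
opening: 0.002
grip_force: 0.0
[ 1.06 -0.1   0.01  2.21  0.    1.03 -1.61]
```

View pics/s1.png

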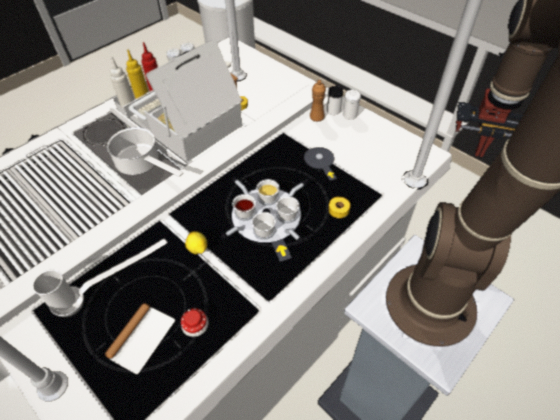

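```bash
python3 -m jog '[{"offset":[-0.003,-0.03,0],"yaw":-0.03,"gripper":0},{"offset":[-0.004,-0.059,0],"yaw":-0.07,"gripper":0},{"offset":[-0.007,-0.082,0],"yaw":-0.14,"gripper":0},{"offset":[-0.010,-0.105,0],"yaw":-0.21,"gripper":0},{"offset":[-0.016,-0.127,0],"yaw":-0.28,"gripper":0},{"offset":[-0.022,-0.15,0],"yaw":-0.35,"gripper":0},{"offset":[-0.032,-0.171,0],"yaw":-0.42,"gripper":0},{"offset":[-0.042,-0.193,0],"yaw":-0.49,"gripper":0},{"offset":[-0.054,-0.213,0],"yaw":-0.56,"gripper":0},{"offset":[-0.066,-0.233,0],"yaw":-0.63,"gripper":0},{"offset":[-0.081,-0.251,0],"yaw":-0.7,"gripper":0},{"offset":[-0.096,-0.268,0],"yaw":-0.77,"gripper":0}]'
```

```text
clock: 3.25
tcp_pos: [0.3151, -0.1171, 0.2226]
ee_rot: [0.985, -0.174, -0.0, 0.0]
force: [0.3, -0.9, -0.6]
opening: 0.003
grip_force: 0.0
```

```bash
python3 -m jog '[{"offset":[0.03,-0.03,0],"yaw":-0.05,"gripper":0},{"offset":[0.055,-0.06,0],"yaw":-0.1,"gripper":0},{"offset":[0.08,-0.09,0],"yaw":-0.15,"gripper":0},{"offset":[0.105,-0.121,0.0],"yaw":-0.21,"gripper":0},{"offset":[0.105,-0.121,0.04],"yaw":-0.21,"gripper":0},{"offset":[0.105,-0.121,0.08],"yaw":-0.21,"gripper":0},{"offset":[0.105,-0.121,0.08],"yaw":-0.21,"gripper":0}]'
python3 - <<'E'
from h import *
s=observe();print(np.round(s['q'],2))
i=camera_info('wrist')
p,d=capture('wrist');cv2.imwrite('pics/w1.png',p[:,:,::-1]);np.savez('w1.npz',p=p,d=d,**i)
for w in((.4957,.0846,.034),(.3855,.143,.005),s['tcp_pos']):print(proj(i,w))
M=i['camera_from_world'];print(-M[:3,:3].T@M[:3,3])
E
```

```text
clock: 3.95
tcp_pos: [0.4522, -0.0408, 0.1385]
ee_rot: [0.997, -0.071, -0.004, -0.0]
force: [-0.0, -0.8, -0.0]
opening: 0.005
grip_force: 0.0
[ 0.45  0.28 -0.55  2.06  0.19  0.86 -1.91]
[112.60009168 177.72670755]
[100.8444     288.92163186]
[277.00974152 267.90153579]
[ 0.53479838 -0.05253886  0.29936967]
```

View pics/w1.png

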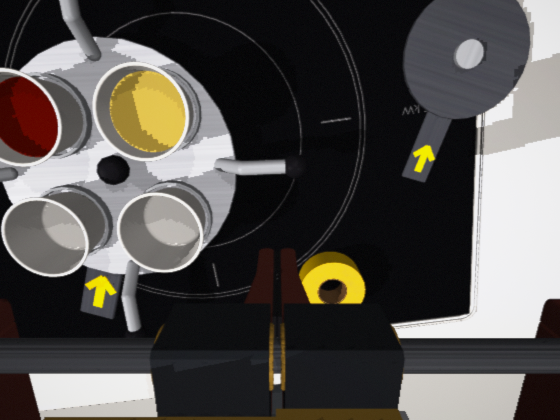

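Run:
```python
from h import *
f=np.load('w1.npz')
hub=ray(f,(113,170),.034)[:2]
cups={k:ray(f,v,.06)[:2] for k,v in dict(red=(24,118),mus=(148,111),e1=(46,236),e2=(161,231)).items()}
c2=np.mean(list(cups.values()),0);print(hub,c2)
ang=lambda v:np.degrees(np.arctan2(v[1],v[0]))
for k,v in cups.items():print(k,np.hypot(*(v-hub)),ang(v-hub),ang(v-c2))
b=ray(f,(294,166),.04)[:2]-hub;print('ball',ang(b),np.hypot(*b))
for c,a in blobs(f['p'],(20,150,120),(35,255,255)):
    w=ray(f,c,.005)[:2];print(c,a,w,ang(w-hub),np.hypot(*(w-hub)))
```

```text
[0.50166417 0.08249989] [0.50165759 0.08347655]
red 0.05890023073791168 37.98766253293664 37.227293247970806
mus 0.06192312722077978 -51.089537307729344 -51.6455305538451
e1 0.06422762875939526 126.78729813525729 127.31074051362148
e2 0.05886461583698484 -142.78788241294913 -142.03446120887668
ball -96.45412455365512 0.14227556377822148
[147.34495218 111.04590861] 4705 [0.54192357 0.0548194 ] -34.5105977997466 0.048857228780061
[422.92523364 156.62616822] 321 [ 0.47130395 -0.17092392] -96.83148669597983 0.2552359131671527
[331.68858696 280.13586957] 1840 [ 0.36297738 -0.08177741] -130.17184953481916 0.21499083128933455
[100.20440882 289.10821643] 499 [0.38538851 0.14368278] 152.24717637286028 0.1313901596759629
[270.66981132 370.47169811] 106 [ 0.26401943 -0.00709804] -159.34232015468064 0.2539740257338162
```

```bash
python3 -m jog '[{"offset":[0,0,0.03],"yaw":0,"gripper":0},{"offset":[0,0,0.06],"yaw":0,"gripper":0},{"offset":[0,0,0.085],"yaw":0,"gripper":0},{"offset":[0,0,0.1],"yaw":0,"gripper":0},{"offset":[0,0,0.112],"yaw":0,"gripper":0},{"offset":[0,0,0.112],"yaw":0,"gripper":0},{"offset":[0,0,0.112],"yaw":0,"gripper":0}]'
cat > plan.py <<'E'
# rows (offset, yaw) for finger angles about the hub, from the pose now
import sys; from h import *
from scipy.spatial.transform import Rotation as R
H=np.array([.5005,.0832]); s=observe(); r=.131
Rm=R.from_quat(s['ee_rot']).as_matrix(); p=s['tcp_pos']
w=p[:2]-H; th=np.degrees(np.arctan2(w[1],w[0])); y0=np.degrees(np.arctan2(Rm[1,1],Rm[0,1]))
print('now',np.round(p,4),'theta',th,'r',np.hypot(*w),'yangle',y0)
end,n=float(sys.argv[1]),int(sys.argv[2]); lead=float(sys.argv[3])
for k in range(1,n+1):
    t=th+(end-th)*k/n; a=np.radians(t)
    d=Rm.T@np.r_[H+r*np.array([np.cos(a),np.sin(a)])-p[:2],0]
    print(np.round(d,3), round(-np.radians((t+lead-y0)*k/n if k<n and abs(t+lead-y0)>1e9 else t+lead-y0),2))
E
python3 plan.py -76 12 10
```

```text
clock: 4.7
tcp_pos: [0.4566, -0.0401, 0.0318]
ee_rot: [0.997, -0.072, 0.001, 0.0]
force: [-0.1, 0.2, -0.4]
opening: 0.004
grip_force: 0.0
now [ 0.4566 -0.0401  0.0318] theta -109.58593943337463 r 0.1308739851762384 yangle -98.21877437751354
[0.006 0.001 0.   ] -0.02
[0.013 0.002 0.   ] -0.07
[0.019 0.003 0.   ] -0.12
[0.025 0.003 0.   ] -0.17
[0.032 0.003 0.   ] -0.22
[0.038 0.002 0.   ] -0.27
[0.045 0.001 0.   ] -0.32
[0.051 0.    0.   ] -0.37
[ 0.057 -0.001  0.   ] -0.42
[ 0.063 -0.003  0.   ] -0.46
[ 0.069 -0.005  0.   ] -0.51
[ 0.075 -0.007  0.   ] -0.56
```

```bash
python3 -m jog '[{"offset":[0.006,0.001,0.006],"yaw":-0.02,"gripper":0},{"offset":[0.013,0.002,0.006],"yaw":-0.05,"gripper":0},{"offset":[0.019,0.003,0.006],"yaw":-0.1,"gripper":0},{"offset":[0.025,0.003,0.006],"yaw":-0.15,"gripper":0},{"offset":[0.032,0.003,0.006],"yaw":-0.2,"gripper":0},{"offset":[0.038,0.002,0.006],"yaw":-0.25,"gripper":0},{"offset":[0.045,0.001,0.006],"yaw":-0.3,"gripper":0},{"offset":[0.051,0,0.006],"yaw":-0.35,"gripper":0},{"offset":[0.057,-0.001,0.006],"yaw":-0.39,"gripper":0},{"offset":[0.063,-0.003,0.006],"yaw":-0.43,"gripper":0},{"offset":[0.069,-0.005,0.006],"yaw":-0.48,"gripper":0},{"offset":[0.075,-0.007,0.006],"yaw":-0.52,"gripper":0}]'
python3 plan.py -42 12 8
python3 - <<'E'
from h import *
p,d=capture('top');cv2.imwrite('pics/t2.png',cv2.resize(p[135:245,205:345,::-1],None,fx=5,fy=5,interpolation=cv2.INTER_CUBIC))
E
```

```text
clock: 5.9
tcp_pos: [0.5315, -0.0439, 0.0248]
ee_rot: [0.982, 0.189, -0.0, 0.0]
force: [-1.5, 0.2, 0.3]
opening: 0.004
grip_force: 0.6
now [ 0.5315 -0.0439  0.0248] theta -76.27986076370493 r 0.13086343746888435 yangle -68.24278222764266
[ 0.006  0.001 -0.   ] -0.05
[ 0.013  0.001 -0.   ] -0.1
[ 0.02   0.001 -0.   ] -0.15
[ 0.026  0.001 -0.   ] -0.2
[ 0.033  0.001 -0.   ] -0.25
[ 0.039 -0.    -0.   ] -0.3
[ 0.045 -0.001 -0.   ] -0.35
[ 0.052 -0.003 -0.   ] -0.4
[ 0.058 -0.005 -0.   ] -0.45
[ 0.064 -0.007 -0.   ] -0.5
[ 0.07  -0.009 -0.   ] -0.55
[ 0.076 -0.012 -0.   ] -0.6
```

View pics/t2.png

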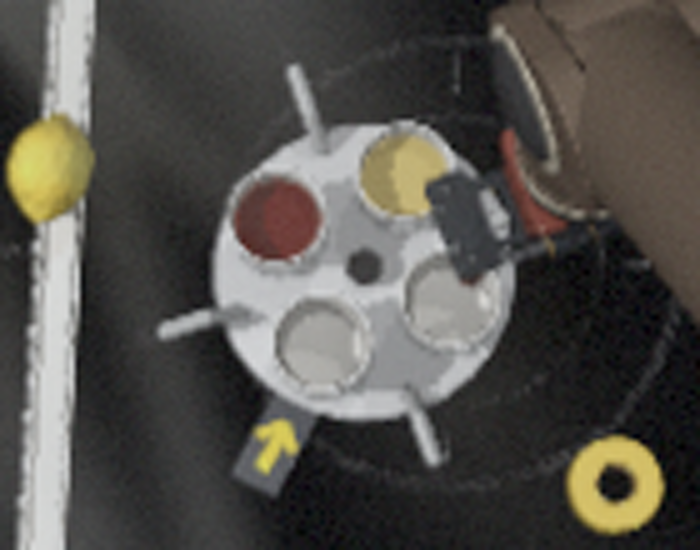

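```bash
python3 -m jog '[{"offset":[0.006,0.001,0],"yaw":-0.05,"gripper":0},{"offset":[0.013,0.001,0],"yaw":-0.1,"gripper":0},{"offset":[0.02,0.001,0],"yaw":-0.15,"gripper":0},{"offset":[0.026,0.001,0],"yaw":-0.2,"gripper":0},{"offset":[0.033,0.001,0],"yaw":-0.25,"gripper":0},{"offset":[0.039,0,0],"yaw":-0.3,"gripper":0},{"offset":[0.045,-0.001,0],"yaw":-0.35,"gripper":0},{"offset":[0.052,-0.003,0],"yaw":-0.4,"gripper":0},{"offset":[0.058,-0.005,0],"yaw":-0.45,"gripper":0},{"offset":[0.064,-0.007,0],"yaw":-0.5,"gripper":0},{"offset":[0.07,-0.009,0],"yaw":-0.55,"gripper":0},{"offset":[0.076,-0.012,0],"yaw":-0.6,"gripper":0}]'
python3 plan.py -12 12 8
```

```text
clock: 7.15
tcp_pos: [0.5976, -0.0051, 0.0247]
ee_rot: [0.883, 0.47, -0.0, 0.0]
force: [-0.8, -0.7, 0.2]
opening: 0.004
grip_force: 0.4
now [ 0.5976 -0.0051  0.0247] theta -42.29225704361789 r 0.13121456828759634 yangle -33.950751827958875
[ 0.006  0.    -0.   ] -0.04
[ 0.012  0.001 -0.   ] -0.08
[ 0.017  0.001 -0.   ] -0.13
[ 0.023  0.001 -0.   ] -0.17
[ 0.029  0.001 -0.   ] -0.21
[ 0.035  0.    -0.   ] -0.26
[ 0.04  -0.001 -0.   ] -0.3
[ 0.046 -0.002 -0.   ] -0.35
[ 0.052 -0.003 -0.   ] -0.39
[ 0.057 -0.004 -0.   ] -0.43
[ 0.063 -0.006 -0.   ] -0.48
[ 0.068 -0.008 -0.   ] -0.52
```

```bash
python3 -m jog '[{"offset":[0.006,0,0],"yaw":-0.04,"gripper":0},{"offset":[0.012,0.001,0],"yaw":-0.08,"gripper":0},{"offset":[0.017,0.001,0],"yaw":-0.13,"gripper":0},{"offset":[0.023,0.001,0],"yaw":-0.17,"gripper":0},{"offset":[0.029,0.001,0],"yaw":-0.21,"gripper":0},{"offset":[0.035,0,0],"yaw":-0.26,"gripper":0},{"offset":[0.04,-0.001,0],"yaw":-0.3,"gripper":0},{"offset":[0.046,-0.002,0],"yaw":-0.35,"gripper":0},{"offset":[0.052,-0.003,0],"yaw":-0.39,"gripper":0},{"offset":[0.057,-0.004,0],"yaw":-0.43,"gripper":0},{"offset":[0.063,-0.006,0],"yaw":-0.48,"gripper":0},{"offset":[0.068,-0.008,0],"yaw":-0.52,"gripper":0}]'
python3 plan.py 4 10 8
```

```text
clock: 8.35
tcp_pos: [0.629, 0.057, 0.0247]
ee_rot: [0.732, 0.682, 0.0, 0.0]
force: [0.9, -1.0, 0.3]
opening: 0.003
grip_force: 0.5
now [0.629  0.057  0.0247] theta -11.542288181560338 r 0.13110162510735368 yangle -4.056401024640776
[0.004 0.    0.   ] -0.04
[0.007 0.001 0.   ] -0.06
[0.011 0.001 0.   ] -0.09
[0.014 0.001 0.   ] -0.12
[0.018 0.001 0.   ] -0.14
[0.021 0.001 0.   ] -0.17
[0.025 0.001 0.   ] -0.2
[0.028 0.001 0.   ] -0.23
[0.032 0.    0.   ] -0.25
[ 0.035 -0.     0.   ] -0.28
```

```bash
python3 -m jog '[{"offset":[0.004,0,0],"yaw":-0.03,"gripper":0},{"offset":[0.007,0.001,0],"yaw":-0.06,"gripper":0},{"offset":[0.011,0.001,0],"yaw":-0.09,"gripper":0},{"offset":[0.014,0.001,0],"yaw":-0.12,"gripper":0},{"offset":[0.018,0.001,0],"yaw":-0.14,"gripper":0},{"offset":[0.021,0.001,0],"yaw":-0.17,"gripper":0},{"offset":[0.025,0.001,0],"yaw":-0.2,"gripper":0},{"offset":[0.028,0.001,0],"yaw":-0.23,"gripper":0},{"offset":[0.032,0,0],"yaw":-0.25,"gripper":0},{"offset":[0.035,0,0],"yaw":-0.28,"gripper":0}]'
python3 - <<'E'
from h import *
p,d=capture('top');cv2.imwrite('pics/t3.png',cv2.resize(p[135:245,205:345,::-1],None,fx=5,fy=5,interpolation=cv2.INTER_CUBIC));np.savez('t3.npz',p=p,d=d,**camera_info('top'))
E
```

```text
clock: 9.35
tcp_pos: [0.631, 0.0919, 0.0246]
ee_rot: [0.63, 0.777, 0.0, -0.0]
force: [-0.3, -0.5, 0.2]
opening: 0.005
grip_force: 0.5
```

View pics/t3.png

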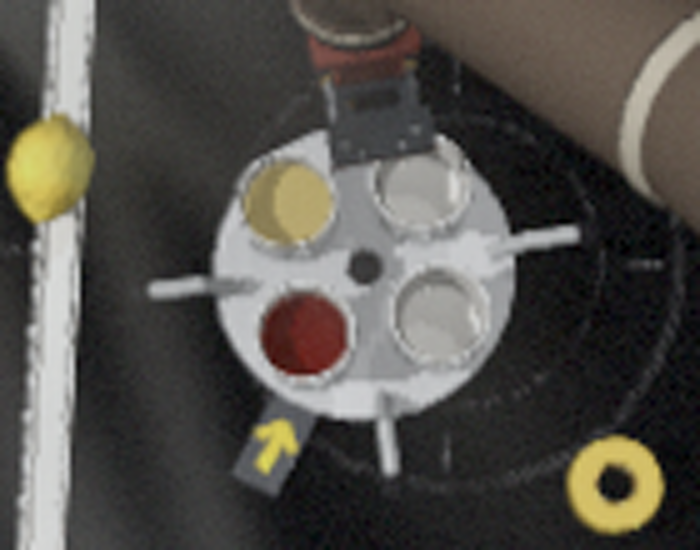

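```bash
cat > m.py <<'E'
from h import *
f=np.load('t3.npz');C=lambda u,v:(205+u/5,135+v/5)
ang=lambda v:np.degrees(np.arctan2(v[1],v[0]))
c=[ray(f,C(*v),.06)[:2] for v in((306,336),(421,185),(290,203),(441,317))]
m=np.mean(c,0);print(m,ang(c[0]-c[1]),ang(c[2]-c[3])+90,ang(c[0]-m))
s=[ray(f,C(*v),.04)[:2] for v in((578,234),(151,291),(392,472))]
print('spokes',ang(s[0]-s[1])+180,[ang(x-m) for x in s])
print('hub',ray(f,C(365,267),.034)[:2])
E
python3 m.py; python3 plan.py 9 5 8
python3 - <<'E'
from h import *
i=camera_info('wrist');p,d=capture('wrist');cv2.imwrite('pics/w2.png',p[:,:,::-1]);np.savez('w2.npz',p=p,d=d,**i)
E
```

```text
[0.49618799 0.08477178] 144.97337513053319 143.9412628370647 144.741711095775
spokes 99.25034628343614 [np.float64(-79.70330468451887), np.float64(98.20533547151739), np.float64(-170.97004364196883)]
hub [0.49696316 0.08509951]
now [0.631  0.0925 0.0246] theta 4.059539840702298 r 0.13078639014246146 yangle 12.076650530171488
[0.002 0.001 0.   ] -0.02
[0.004 0.001 0.   ] -0.03
[0.007 0.001 0.   ] -0.05
[0.009 0.001 0.   ] -0.07
[0.011 0.001 0.   ] -0.09
```

View pics/w2.png

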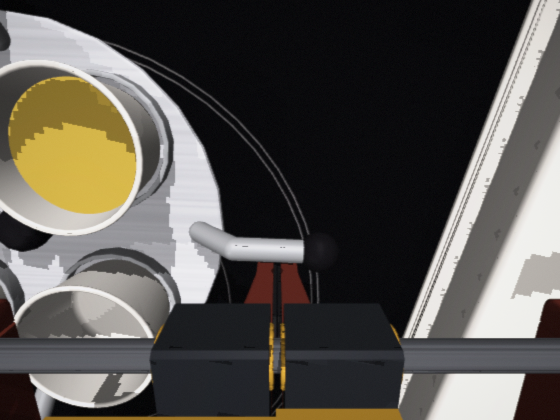

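```bash
python3 -m jog '[{"offset":[0.002,0,0],"yaw":-0.02,"gripper":0},{"offset":[0.004,0,0],"yaw":-0.03,"gripper":0},{"offset":[0.006,0.001,0],"yaw":-0.05,"gripper":0},{"offset":[0.008,0.001,0],"yaw":-0.06,"gripper":0},{"offset":[0.010,0.001,0],"yaw":-0.08,"gripper":0},{"offset":[0.012,0.001,0],"yaw":-0.1,"gripper":0},{"offset":[0.014,0.001,0],"yaw":-0.11,"gripper":0},{"offset":[0.015,0.001,0],"yaw":-0.11,"gripper":0},{"offset":[0.015,0.001,0],"yaw":-0.11,"gripper":0}]'
python3 plan.py 4 1 8
```

```text
clock: 10.35
tcp_pos: [0.629, 0.1067, 0.0247]
ee_rot: [0.587, 0.81, 0.0, -0.0]
force: [0.5, -0.0, 0.3]
opening: 0.003
grip_force: 0.0
now [0.629  0.1067 0.0247] theta 10.346525737561644 r 0.13062662079100187 yangle 18.11767693441864
[-0.014 -0.002 -0.   ] 0.11
```

```bash
python3 -m jog '[{"offset":[-0.01,0,0],"yaw":0,"gripper":0},{"offset":[-0.02,0,0],"yaw":0,"gripper":0},{"offset":[-0.02,0,-0.04],"yaw":0,"gripper":0},{"offset":[-0.02,0,-0.085],"yaw":0,"gripper":0},{"offset":[-0.02,0,-0.13],"yaw":0,"gripper":0},{"offset":[-0.02,0,-0.175],"yaw":0,"gripper":0},{"offset":[-0.02,0,-0.215],"yaw":0,"gripper":0},{"offset":[-0.03,-0.045,-0.215],"yaw":0,"gripper":0},{"offset":[-0.035,-0.085,-0.215],"yaw":0,"gripper":0},{"offset":[-0.038,-0.125,-0.215],"yaw":0,"gripper":0},{"offset":[-0.038,-0.163,-0.215],"yaw":0,"gripper":0},{"offset":[-0.038,-0.163,-0.215],"yaw":0,"gripper":0}]'
python3 -m jog '[{"offset":[0,0,0],"yaw":0,"gripper":0},{"offset":[0,0,0],"yaw":0,"gripper":0}]'
python3 - <<'E'
from h import *
i=camera_info('wrist');p,d=capture('wrist');cv2.imwrite('pics/w3.png',p[:,:,::-1]);np.savez('w3.npz',p=p,d=d,**i)
print(proj(i,(.5,.083,.034)))
E
```

```text
clock: 11.55
tcp_pos: [0.4825, 0.0161, 0.2392]
ee_rot: [0.588, 0.809, -0.003, 0.0]
force: [0.1, 0.5, 0.1]
opening: 0.005
grip_force: 0.0
clock: 11.75
tcp_pos: [0.4872, 0.0193, 0.2401]
ee_rot: [0.587, 0.809, 0.001, 0.0]
force: [0.3, 0.5, 0.7]
opening: 0.007
grip_force: 0.0
[306.89540532 129.84893374]
```

View pics/w3.png

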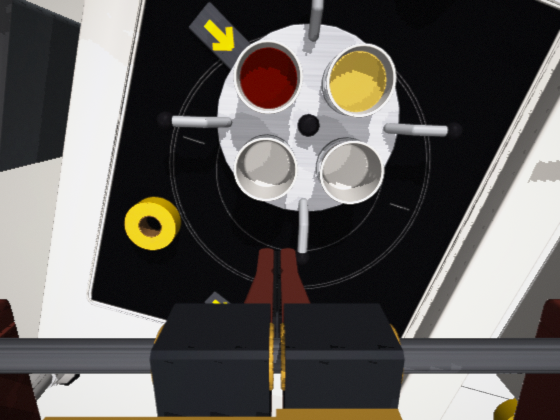

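```bash
cat > m3.py <<'E'
import sys; from h import *
f=np.load(sys.argv[1]);p=f['p'];hsv=cv2.cvtColor(p,cv2.COLOR_RGB2HSV);u0=float(sys.argv[2]),float(sys.argv[3])
ang=lambda v:np.degrees(np.arctan2(v[...,1],v[...,0]))
vv,uu=np.mgrid[:420,:560]
# hub
m=(hsv[...,2]<60)&(np.hypot(uu-u0[0],vv-u0[1])<15)
hp=np.array([uu[m].mean(),vv[m].mean()]);H=ray(f,hp,.034)[:2];print('hub',hp,H,m.sum())
P=lambda z:np.stack([ray(f,(u,v),z)[:2] for u,v in zip(uu.ravel(),vv.ravel())]).reshape(420,560,2)
W5,W40,W60=P(.005),P(.04),P(.06)
# arrow
d=W5-H;r=np.hypot(d[...,0],d[...,1])
m=(hsv[...,0]>19)&(hsv[...,0]<36)&(hsv[...,1]>150)&(hsv[...,2]>120)&(r>.1)&(r<.16)&(abs(ang(d)-152)<15)
q=W5[m];c=q.mean(0);w,V=np.linalg.eigh(np.cov((q-c).T));a=V[:,1];a=a*np.sign(a@(c-H))
print('arrow',c,np.hypot(*(c-H)),'from hub',ang(c-H),'own axis',ang(a))
T=ang(c-H)
# spokes
d=W40-H;r=np.hypot(d[...,0],d[...,1]);m=(p.min(2)>90)&(r>.115)&(r<.145)&(hsv[...,1]<50)
n,l,s,cc=cv2.connectedComponentsWithStats(m.astype(np.uint8))
for k in range(1,n):
    if s[k,4]>60:
        t=ang(d[l==k].mean(0));print('spoke',s[k,4],round(t,2),'red would be',round((t+45-T+45)%90-45+T,2))
# red sauce / cup
m=((hsv[...,0]<8)|(hsv[...,0]>172))&(hsv[...,1]>150)&(np.hypot(uu-u0[0],vv-u0[1])<110)
q=cv2.minEnclosingCircle(np.argwhere(m)[:,::-1].astype(np.float32))
for z in(.05,.055):
    e=ray(f,q[0],z)[:2];print('sauce',q,e,np.hypot(*(e-H)),ang(e-H))
E
python3 m3.py w3.npz 308 125
```

```text
hub [308.2028169  124.98028169] [0.49963822 0.08811638] 355
arrow [0.38500293 0.14372031] 0.12740897252008013 from hub 154.12426541987068 own axis 153.88442465278095
spoke 263 -164.0 red would be 151.0
spoke 280 15.94 red would be 150.94
spoke 206 -73.64 red would be 151.36
sauce ((268.0, 77.5), 30.10408592224121) [0.4462203 0.1184208] 0.061415237494024354 150.433409345718
sauce ((268.0, 77.5), 30.10408592224121) [0.44643451 0.11812285] 0.061082103447205716 150.57734785585473
```

```bash
python3 m3.py w1.npz 113 170 | grep -v sauce; python3 m3.py top0.npz 278 188|grep -v sauce
python3 - <<'E'
from h import *
# tongue long edges, w3: direction on plane z=.005
f=np.load('w3.npz');g=cv2.cvtColor(f['p'],cv2.COLOR_RGB2GRAY)[0:75,180:245]
g=cv2.resize(g,None,fx=4,fy=4,interpolation=cv2.INTER_CUBIC)
for L in cv2.createLineSegmentDetector().detect(g)[0][:,0]:
    a,b=[ray(f,(180+(x+.5)/4-.5,(y+.5)/4-.5),.005)[:2] for x,y in(L[:2],L[2:])]
    n=np.hypot(*(a-b))
    t=np.degrees(np.arctan2(*(a-b)[::-1]))%180
    if n>.02 and 140<t<165:print(round(n,3),t,a,b)
E
```

```text
hub [113.0483871  169.82844575] [0.50179121 0.0824228 ] 682
arrow [0.3853203  0.14370431] 0.1316088800026837 from hub 152.24876496791677 own axis 153.69770751041597
spoke 356 -96.58 red would be 128.42
spoke 108 123.87 red would be 168.87
spoke 345 171.49 red would be 126.49
hub [277.   189.75] [0.4923681 0.0882319] 4
arrow [nan nan] nan from hub nan own axis nan
0.022 154.90183615002204 [0.36488783 0.14792317] [0.38492464 0.13853802]
0.022 154.13716623284523 [0.38940306 0.14682935] [0.36944241 0.15650573]
0.048 154.2506524071131 [0.40850445 0.15100871] [0.36549977 0.17175111]
0.057 154.2520380647198 [0.35099375 0.14185798] [0.40201803 0.11724902]m3.py:13: RuntimeWarning: Mean of empty slice.
  q=W5[m];c=q.mean(0);w,V=np.linalg.eigh(np.cov((q-c).T));a=V[:,1];a=a*np.sign(a@(c-H))
  ret = um.true_divide(
  avg = a.mean(axis, **keepdims_kw)
m3.py:13: RuntimeWarning: Degrees of freedom <= 0 for slice
  q=W5[m];c=q.mean(0);w,V=np.linalg.eigh(np.cov((q-c).T));a=V[:,1];a=a*np.sign(a@(c-H))
  c *= np.true_divide(1, fact)
  c *= np.true_divide(1, fact)
```

```bash
python3 -m jog '[{"offset":[0.005,0.04,0],"yaw":0,"gripper":0},{"offset":[0.01,0.08,0],"yaw":0,"gripper":0},{"offset":[0.015,0.12,0],"yaw":0,"gripper":0},{"offset":[0.018,0.163,0],"yaw":0,"gripper":0},{"offset":[0.018,0.163,0],"yaw":0,"gripper":0},{"offset":[0.018,0.163,0.04],"yaw":0,"gripper":0},{"offset":[0.018,0.163,0.08],"yaw":0,"gripper":0},{"offset":[0.018,0.163,0.12],"yaw":0,"gripper":0},{"offset":[0.018,0.163,0.16],"yaw":0,"gripper":0},{"offset":[0.018,0.163,0.19],"yaw":0,"gripper":0},{"offset":[0.018,0.163,0.215],"yaw":0,"gripper":0},{"offset":[0.018,0.163,0.215],"yaw":0,"gripper":0}]'
python3 plan.py 13.4 1 8
```

```text
clock: 13.0
tcp_pos: [0.633, 0.0873, 0.0205]
ee_rot: [0.587, 0.81, -0.002, -0.002]
force: [0.7, -0.3, 0.2]
opening: 0.007
grip_force: 0.0
now [0.633  0.0873 0.0205] theta 1.7727270217470399 r 0.13260725721275352 yangle 18.174022518425566
[0.027 0.003 0.   ] -0.06
```

```bash
python3 -m jog '[{"offset":[0.005,0,0],"yaw":0,"gripper":0},{"offset":[0.01,0.001,0],"yaw":0,"gripper":0},{"offset":[0.014,0.001,0],"yaw":0,"gripper":0},{"offset":[0.017,0.001,0],"yaw":0,"gripper":0},{"offset":[0.02,0.001,0],"yaw":-0.01,"gripper":0},{"offset":[0.022,0.001,0],"yaw":-0.03,"gripper":0},{"offset":[0.024,0.001,0],"yaw":-0.05,"gripper":0},{"offset":[0.026,0.001,0],"yaw":-0.06,"gripper":0},{"offset":[0.027,0.001,0],"yaw":-0.06,"gripper":0},{"offset":[0.027,0.001,0],"yaw":-0.06,"gripper":0},{"offset":[0.027,0.001,0],"yaw":-0.06,"gripper":0}]'
python3 plan.py 13.4 1 8
```

```text
clock: 14.1
tcp_pos: [0.6277, 0.1133, 0.0245]
ee_rot: [0.563, 0.827, -0.0, -0.0]
force: [0.0, 0.8, -0.3]
opening: 0.005
grip_force: 0.0
now [0.6277 0.1133 0.0245] theta 13.315815985885633 r 0.1307155530836226 yangle 21.542228670123926
[ 0.  0. -0.] 0.0
```

Back off and re-measure from the same place.

```bash
python3 -m jog '[{"offset":[-0.01,0,0],"yaw":0,"gripper":0},{"offset":[-0.02,0,0],"yaw":0,"gripper":0},{"offset":[-0.02,0,-0.04],"yaw":0,"gripper":0},{"offset":[-0.02,0,-0.085],"yaw":0,"gripper":0},{"offset":[-0.02,0,-0.13],"yaw":0,"gripper":0},{"offset":[-0.02,0,-0.175],"yaw":0,"gripper":0},{"offset":[-0.02,0,-0.215],"yaw":0,"gripper":0},{"offset":[-0.03,-0.045,-0.215],"yaw":0.02,"gripper":0},{"offset":[-0.035,-0.085,-0.215],"yaw":0.04,"gripper":0},{"offset":[-0.042,-0.125,-0.215],"yaw":0.06,"gripper":0},{"offset":[-0.050,-0.163,-0.215],"yaw":0.06,"gripper":0},{"offset":[-0.050,-0.163,-0.215],"yaw":0.06,"gripper":0}]'
python3 -m jog '[{"offset":[0,0,0],"yaw":0,"gripper":0},{"offset":[0,0,0],"yaw":0,"gripper":0}]'
python3 - <<'E'
from h import *
i=camera_info('wrist');p,d=capture('wrist');cv2.imwrite('pics/w4.png',p[:,:,::-1]);np.savez('w4.npz',p=p,d=d,**i)
print(proj(i,(.4996,.0881,.034)))
E
python3 m3.py w4.npz $(python3 -c "
from h import *
f=np.load('w4.npz');print(*proj(f,(.4996,.0881,.034)))")
```

```text
clock: 15.3
tcp_pos: [0.4916, 0.0018, 0.2391]
ee_rot: [0.589, 0.808, -0.003, 0.0]
force: [0.4, -1.1, 0.2]
opening: 0.006
grip_force: 0.0
clock: 15.5
tcp_pos: [0.4957, 0.0071, 0.2401]
ee_rot: [0.587, 0.809, 0.001, 0.0]
force: [-0.7, 0.6, 0.3]
opening: 0.009
grip_force: 0.0
[304.41897448 110.8529203 ]
hub [304.60810811 111.25675676] [0.49992002 0.08778191] 370
arrow [0.38487273 0.14385726] 0.12798564012696753 from hub 154.01487291847542 own axis 154.6709778134213
spoke 293 19.18 red would be 154.18
spoke 274 -161.19 red would be 153.81
spoke 203 -70.56 red would be 154.44
sauce ((261.0, 64.2786865234375), 30.867542266845703) [0.44475981 0.11534368] 0.0616627993687678 153.45018892099438
sauce ((261.0, 64.2786865234375), 30.867542266845703) [0.44511524 0.11491505] 0.061153672677770304 153.66058597185216
```

View pics/w4.png

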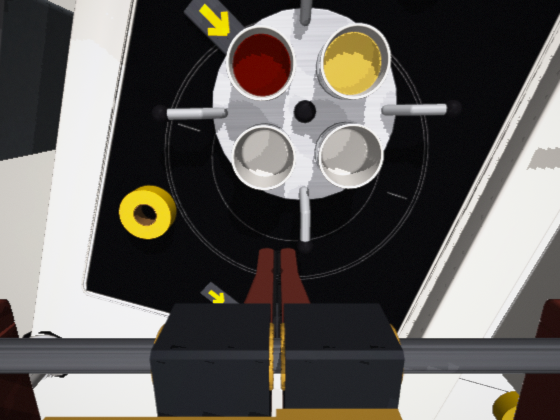

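The picture shows the red cup at (261,64), in line with the arrow at (217,23) and the hub at (305,111). The spokes put the red cup at 154.1°, against 154.0–154.3° for the tongue. The arm is clear, so I am handing in.

```bash
python3 -c "from plant import *;print(finish_job())"
```

```text
the job is handed in; nothing more can be done
None
```

The red sauce cup now stands in line with the yellow arrow, within about half a degree by the wrist camera; the job took about 15.6 s, only the spoke was touched, and it is handed in with the arm clear.

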